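Bed a lens barrel in the V-block of a desk lens stand and hold it down

ROBOT

A 6-joint arm with a two-finger parallel gripper is mounted at the origin on the work surface. World frame = base frame: x ahead of the robot, y to its left, z up, the work surface at z = 0. Lengths are in m, angles in rad, forces in N, time in s.
With the tool pointing down it reaches from about 0.35 to 0.775 m from the base axis. Payload 5.5 kg.
Tool frame: the origin (TCP) lies at the very end of the fingers, on their centre line; the grasp point (between the pads) lies 19 mm behind it; z points along the fingers, y is the line along which they close (so a half turn about z gives the same grasp; the last joint's range is limited). The gripper opens to 85 mm and grips with 20 to 120 N. Pads are 22 mm wide; open, the fingers measure 114 mm over their backs; the gripper's body (76 mm by 85 mm) begins 54 mm behind the grasp point. The pads swing forward as they close: fully open they stand 13 mm farther back than shut.
Start: joints at [1.051, 0.313, 0.046, 1.304, 0, 1.431], TCP at [0.213, 0.534, 0.231] pointing down, gripper open.
Joint ranges: [-2.76, 2.76], [-0.86, 1.69], [-1.03, 1.26], [-2.2, 2.34], [-1.47, 1.5], [-3.14, 3.14]. Speed limits (rad/s): [2.57, 2.57, 3.14, 3.14, 3.14, 3.14].

INTERFACE

Orientations are given as a unit quaternion [w, x, y, z].
In Python, from station import arm, vision, job gives the robot as it stands.
- The arm moves only by the shell command python3 -m creep 'ROWS' [FORCE]. ROWS is JSON, a list of rows, each an object with "offset": the shift along the tool's x, y, z scaled (see below), a list of three; "rotation": the turn, a rotation vector about the tool's x, y, z scaled (see below), a list of three; "claw": the closure, from -1 (fully open) to 1 (shut). A call has 1 to 20 rows; each row is the pose to reach, as a shift and turn from the pose commanded when the call began, along the tool's axes at that moment; what a row does not reach only later rows make up. The controller multiplies each number of a shift by 1000 mm and each number of a turn by pi/2 rad. A row lasts 1/12 s, in which the tool goes at most 41.7 mm and 7.16 degrees, less where a joint would pass 70% of its speed; a pose out of reach is approached as far as the arm can. A call with a number of a shift or a turn outside -1 to 1 is refused whole. A call with a gripper value outside its range is refused whole. The fingers move at their own pace and stop on an object; FORCE is the grip in N (left out, the last holds). Time passes only in rows, so rows that repeat a pose let the fingers close. It gives the time, the measured TCP pose, the force, the opening and the grip force at its end, in the units of the state.
- arm.observe(): the state, without advancing time (a new reading comes with each control period).
- vision.grab_frame(name): name is "scene" or "side" or "wrist"; returns a dict with "frame" (384x512x3 uint8, red, green, blue), "mtx" (3x3 intrinsics, pixels), "origin" and "attitude" of the camera in the world; the wrist camera has in their place "mount" (4x4, takes a point from camera to tool coordinates, whose origin is the TCP and whose axes are the flange's). Camera axes: x right, y up, looking along -z (the intrinsics and any distortion apply to the point x, -y, -z); pixel columns grow to the right and rows downward; lengths in m; the calibration is good to about 2 mm. A picture is of the moment at which its call begins: read the wrist's pose just before it. There is no depth.
- job.close_job(): hands the job in; it is judged then, once.
The state is a dict: "time": time; "qpos": joint angles; "dq": joint speeds; "effort": joint torques, N m; "eef_pos": TCP position; "orientation": TCP orientation; "ft_force": force on the tool from outside, world axes, zero at the start; "wrist_torque": the same for the moment, N m; "gripper_width": finger opening in m; "grasp_force": force on a finger pad.
Only numpy, scipy, OpenCV 4.12 (cv2) and the standard library are available. Lean on these libraries where they do the work, as an engineer would, in place of code of your own. Each camera call takes 0.05 s, during which the arm holds its last target. There are 200 camera calls.

TASK

Put the aluminium V-block into the brass-rimmed pocket of the lens stand so that it sits flat on the pocket's floor, V upwards, and let go of it; then lift the black lens barrel off its wooden cradle and lay it in the V, centred over the block. Finish while holding the barrel pressed down into the V with about 10 N, so that it bears firmly on both faces, and do not let go. Never drop or ram the barrel, and leave everything else on the desk where it is.

Things in the scene. Friction and masses are not known exactly. Their poses are not given: they have to be found in the camera images.
- stand: lens stand fixed to the desk: dark wooden base plate 220 x 120 mm, 15 mm thick, with a brass-rimmed pocket for the V-block and, at its far end, an upright white screen (83 mm wide, its top 62 mm above the desk, centred at x = +130 mm in this frame). Origin on the desk right below the pocket's centre; x runs lengthwise towards the screen, z up; the plate spans x -75 to +145 mm, y -60 to +60 mm
- pocket (a point): centre of the pocket's floor, 15 mm above the desk; axes as the stand's. The pocket is 48 mm along x and 54 mm along y (2 mm of play all round the block); its brass walls rise 6 mm straight from this floor, then slope outwards at 45 degrees for another 4 mm as a lead-in, so the rim is 10 mm above the floor
- vblock: loose aluminium V-block, about 0.21 kg, 44 mm along x, 50 mm along y, 44 mm high, standing on the desk V upwards. Origin at the centre of its underside, z up. A 90 degree V groove runs along its x axis in the top, 34 mm wide and 17 mm deep (bottom of the V 27 mm above the underside). The two outer faces across y are plain and parallel, to be gripped 50 mm apart. It fits the pocket with its x along the stand's x, either way round
- cheek_a: the V-block's half on its +y side, carrying one sloped face of the V (part of the block, does not move on it; same origin and axes as the block)
- cheek_b: the V-block's half on its -y side, carrying the other sloped face (same origin and axes as the block)
- vblock_lens_seat (a point): where the barrel's centre lies when it is bedded in the V: 48.2 mm above the V-block's underside, over its middle; axes as the block's. The barrel's top is then 15 mm above this point and the block's top 4.2 mm below it
- cradle: wooden cradle with two green strips, fixed to the desk, 46 mm long (x), 56 mm wide (y), 30 mm high; origin at the centre of its underside. The barrel lies on it along its x axis
- barrel: loose black lens barrel with brass rings and a bright middle band, glass at both ends: a plain cylinder 30 mm in diameter and 120 mm long, about 0.18 kg. Origin at its centre (40 mm above the desk while it lies on the cradle), x along its axis; either end may point either way. It overhangs the cradle by 37 mm and the V-block by 38 mm at each end: there is room to grip it there, while at its middle fingers on its sides would meet the cradle or the block
- cap: bystander: black lens cap lying flat, 42 mm across, 10 mm high, origin at its underside
- loupe: bystander: brass loupe, 44 mm across, 34 mm high, origin at its underside
- paperweight: bystander: green glass paperweight, 72 mm across, 32 mm high, origin at its underside
- jar: bystander: closed jar, 64 mm across, 75 mm high, origin at its underside
- mug: bystander: white mug, 80 mm across, 95 mm high, origin at its underside
- stapler: bystander: black stapler, 135 mm long, 58 mm high, origin at its underside
There are look-alikes about, which are no part of the job. Of the things that look like the vblock, take the one that is farthest to the robot's left at the start. What is shaped like the barrel but red is not meant.

How it is judged:
On the way, in this order (a step that is already met when the one before it is completed fails the run):
1. the V-block sits flat and square in the pocket and has been let go (z of vblock in the frame of pocket between -0.0015 and 0.0015 m and x of vblock in the frame of pocket between -0.004 and 0.004 m and y of vblock in the frame of pocket between -0.004 and 0.004 m and angle between vblock's own z axis and vertical below 0.04 rad and angle between the x axis of vblock and the x axis of stand, either way round below 0.12 rad and contact force between the fingers and vblock below 0.1 N), for 0.2 s.
2. the barrel lies in the V, centred, on both faces (z of vblock in the frame of pocket between -0.0015 and 0.0015 m and x of vblock in the frame of pocket between -0.004 and 0.004 m and y of vblock in the frame of pocket between -0.004 and 0.004 m and angle between vblock's own z axis and vertical below 0.04 rad and angle between the x axis of vblock and the x axis of stand, either way round below 0.12 rad and x of barrel in the frame of vblock_lens_seat between -0.012 and 0.012 m and y of barrel in the frame of vblock_lens_seat between -0.0025 and 0.0025 m and z of barrel in the frame of vblock_lens_seat between -0.0025 and 0.0018 m and angle between the x axis of barrel and the x axis of vblock, either way round below 0.04 rad), for 0.2 s.
At the end, for the whole second after the job is handed in: V-block on the pocket floor within 1.5 mm, centred within 4 mm, flat within 0.04 rad; barrel at rest in the V, within 12 mm lengthwise, 2.5 mm sideways, about 2 mm in height, parallel within 0.04 rad, pressed by the fingers (over 2 N) so that it bears on each V face with over 2.5 N (all of step 2 and contact force between each of cheek_a, cheek_b and barrel above 2.5 N and contact force between the fingers and barrel above 2 N and contact force between barrel and stand below 0.1 N and linear speed of barrel below 0.02 m/s); the arm keeps its last pose, push and grip.
It fails at once if the barrel is dropped or thrown (linear speed of barrel above 0.5 m/s and contact force between the fingers and barrel below 0.05 N).
It fails at once if the barrel is rammed into the V-block (over 60 N) (contact force between barrel and vblock above 60 N).
It fails at once if a bystander is moved by more than 20 mm (distance of any of cap, loupe, paperweight, jar, mug, stapler from where it was at the start of the episode above 0.02 m).
It also fails if it takes over 72 s, if anything falls off the work surface, if the arm or the gripper's body presses on something with over 40 N, if the wrist force passes 120 N, or if a joint passes its speed limit or range.

## Working session

There is one attempt and no reset: what is moved stays moved. The work goes in short steps, Python scripts to look and compute and a shell command to move; the robot and the scene stay as the last step left them, time stands still between calls to the robot, and variables do not carry over. Pictures are saved under pics/ and viewed, at most 10 in all, crops included, and the job is handed in when it is done.

```bash
ls; mkdir -p pics; python3 - <<'E'
from station import arm,vision
import cv2,numpy as np
print(arm.observe())
fs=[]
for n in("scene","side","wrist"):
    d=vision.grab_frame(n); cv2.imwrite(f"pics/{n}0.png",d["frame"][:,:,::-1]); np.savez(f"pics/{n}0.npz",**d)
    print(n,{k:np.round(v,4).tolist() for k,v in d.items() if k!="frame"})
E
```

```text
pics
{'time': 0.0, 'qpos': array([1.05139460e+00, 3.13979234e-01, 4.49697002e-02, 1.30359868e+00,
       8.28057614e-06, 1.43121058e+00]), 'dq': array([-0.00015144, -0.00105664,  0.00076777,  0.00069681, -0.00064788,
       -0.00037793]), 'effort': array([ 6.40950439e-04, -4.80617523e+01,  2.98538697e+01,  1.90390495e-02,
       -1.39972462e-04, -1.29072262e-06]), 'eef_pos': array([0.21292206, 0.53357067, 0.23041712]), 'orientation': array([-2.97048924e-04,  1.88768467e-01,  9.82021204e-01, -8.55871592e-04]), 'ft_force': array([-0.04968813,  0.08016164, -0.98699415]), 'wrist_torque': array([0.01923012, 0.03823786, 0.01681109]), 'grasp_force': 0.0, 'gripper_width': 0.08523638428173534}
scene {'mtx': [[385.2853, 0.0, 252.993], [0.0, 385.2853, 191.6841], [0.0, 0.0, 1.0]], 'origin': [0.9694, 0.593, 0.8288], 'attitude': [0.282, 0.1185, 0.3546, 0.8835]}
side {'mtx': [[460.2353, 0.0, 257.432], [0.0, 460.2353, 195.8105], [0.0, 0.0, 1.0]], 'origin': [0.1761, 1.3815, 0.9626], 'attitude': [-0.1125, -0.0603, 0.484, 0.8657]}
wrist {'mtx': [[318.4996, 0.0, 253.5956], [0.0, 318.4996, 196.6486], [0.0, 0.0, 1.0]], 'mount': [[0.0008, 0.9606, 0.278, 0.0702], [1.0, -0.0009, 0.0002, -0.0007], [0.0005, 0.278, -0.9606, -0.1429], [0.0, 0.0, 0.0, 1.0]]}
```

View pics/scene0.png

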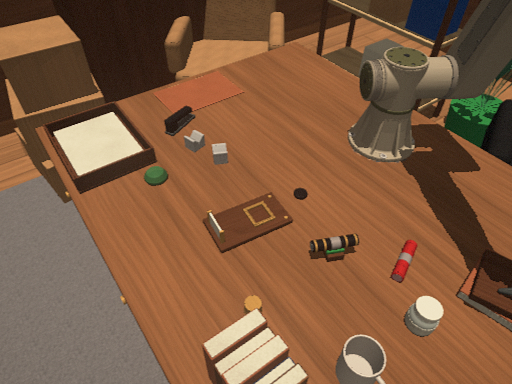

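View pics/side0.png

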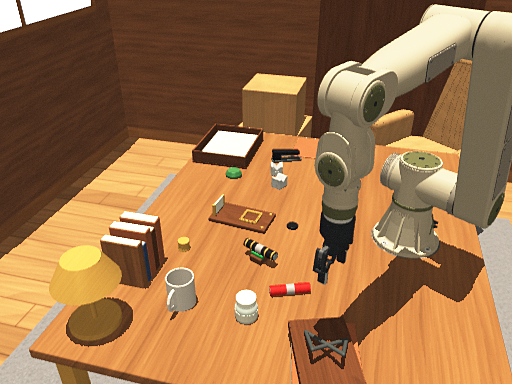

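The scene view shows the two grey blocks at (195,141) and (220,153), the stand with its pocket at (260,213) and screen at (215,227), and the barrel on its cradle at (334,243). The red decoy is at (405,260). The side view confirms this layout, with the blocks at (278,168) and (279,182), the pocket at (251,216) and the barrel at (260,250).

```bash
cat > h.py <<'E'
import numpy as np,cv2
from scipy.spatial.transform import Rotation as R
def rot(q): return R.from_quat(np.roll(q,-1)).as_matrix()
def campose(d,st=None):
    if "mount" in d:
        T=np.eye(4);T[:3,:3]=rot(st["orientation"]);T[:3,3]=st["eef_pos"];M=T@d["mount"];return M[:3,:3],M[:3,3]
    return rot(d["attitude"]),np.array(d["origin"])
def ray(d,uv,z,st=None):
    A,o=campose(d,st);K=d["mtx"];uv=np.atleast_2d(np.array(uv,float))
    v=np.c_[(uv[:,0]-K[0,2])/K[0,0],-(uv[:,1]-K[1,2])/K[1,1],-np.ones(len(uv))]@A.T
    return o+v*((z-o[2])/v[:,2])[:,None]
def proj(d,P,st=None):
    A,o=campose(d,st);K=d["mtx"];p=(np.atleast_2d(P)-o)@A
    return np.c_[K[0,0]*p[:,0]/-p[:,2]+K[0,2],-K[1,1]*p[:,1]/-p[:,2]+K[1,2]]
E
python3 - <<'E'
from h import *
s=np.load("pics/scene0.npz");d=np.load("pics/side0.npz")
for n,c,uv,z in [("blkA",s,(195,141),.03),("blkA",d,(278,168),.03),("blkB",s,(220,153),.03),("blkB",d,(279,182),.03),("pocket",s,(260,213),.02),("pocket",d,(251,216),.02),("barrel",s,(334,243),.045),("barrel",d,(260,250),.045),("red",s,(405,260),.015),("screen",s,(215,227),.04),("jar",s,(424,316),.04),("cap",s,(300,194),.01),("pw",s,(155,175),.015),("stapler",s,(180,121),.03),("loupe",s,(253,304),.034)]:
    print(n,np.round(ray(c,uv,z),3))
a=cv2.resize(s["frame"][125:260,145:345],None,fx=4,fy=4,interpolation=cv2.INTER_CUBIC);cv2.imwrite("pics/c1.png",a[:,:,::-1])
E
```

```text
blkA [[ 0.537 -0.326  0.03 ]]
blkA [[ 0.528 -0.328  0.03 ]]
blkB [[ 0.502 -0.227  0.03 ]]
blkB [[ 0.498 -0.212  0.03 ]]
pocket [[0.541 0.042 0.02 ]]
pocket [[0.547 0.041 0.02 ]]
barrel [[0.462 0.246 0.045]]
barrel [[0.458 0.256 0.045]]
red [[0.333 0.374 0.015]]
screen [[0.677 0.027 0.04 ]]
jar [[0.435 0.5   0.04 ]]
cap [[0.396 0.044 0.01 ]]
pw [[ 0.71  -0.269  0.015]]
stapler [[ 0.524 -0.452  0.03 ]]
loupe [[0.721 0.259 0.034]]
```

View pics/c1.png

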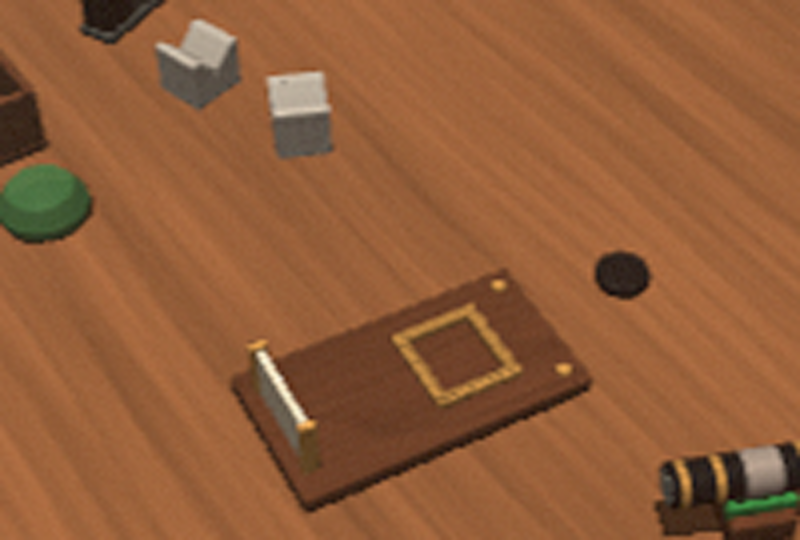

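The chosen block is B at about (0.50,-0.22): larger y, so farther left. Its V shows in the crop at (300,100). I'll fly over the barrel and then the stand, taking wrist pictures on the way.

```bash
python3 -m creep '[{"offset":[-0.335,-0.172,0],"rotation":[0,0,0],"claw":-1},{"offset":[-0.335,-0.172,0],"rotation":[0,0,0],"claw":-1},{"offset":[-0.335,-0.172,0],"rotation":[0,0,0],"claw":-1},{"offset":[-0.335,-0.172,0],"rotation":[0,0,0],"claw":-1},{"offset":[-0.335,-0.172,0],"rotation":[0,0,0],"claw":-1},{"offset":[-0.335,-0.172,0],"rotation":[0,0,0],"claw":-1},{"offset":[-0.335,-0.172,0],"rotation":[0,0,0],"claw":-1},{"offset":[-0.335,-0.172,0],"rotation":[0,0,0],"claw":-1},{"offset":[-0.335,-0.172,0],"rotation":[0,0,0],"claw":-1},{"offset":[-0.335,-0.172,0],"rotation":[0,0,0],"claw":-1},{"offset":[-0.335,-0.172,0],"rotation":[0,0,0],"claw":-1},{"offset":[-0.335,-0.172,0],"rotation":[0,0,0],"claw":-1},{"offset":[-0.335,-0.172,0],"rotation":[0,0,0],"claw":-1}]'
cat >> h.py <<'E'
def snap(tag):
    from station import arm,vision
    st=arm.observe();d=vision.grab_frame("wrist");cv2.imwrite(f"pics/{tag}.png",d["frame"][:,:,::-1])
    np.savez(f"pics/{tag}.npz",eef_pos=st["eef_pos"],orientation=st["orientation"],**d)
    return d,st
E
python3 -c "
from h import *
d,st=snap('w1');print(st['eef_pos'],st['orientation'],st['time'])"
```

```text
time: 1.23
eef_pos: [0.4596, 0.2509, 0.2312]
orientation: [-0.0, 0.188, 0.982, 0.0]
ft_force: [0.4, 0.0, 0.4]
gripper_width: 0.0858
grasp_force: 0.0
[0.45959402 0.25090609 0.23115521] [-4.14925365e-04  1.88134063e-01  9.82143270e-01  1.21478757e-06] 1.2333
```

View pics/w1.png

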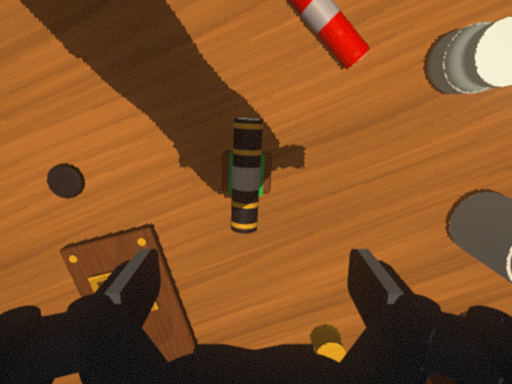

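The wrist view shows the barrel on its cradle, lying nearly vertical in the image, centre about (246,177) and ends (248,118) and (243,232). The stand's near corners are at lower left.

```bash
python3 - <<'E'
from h import *
d=np.load("pics/w1.npz");f=cv2.cvtColor(d["frame"],cv2.COLOR_RGB2HSV)
print(np.round(proj(d,[[.4596,.2509,.04],[.4596,.2509,.231]],d),1))
# middle band
p=ray(d,[(248,119),(243,231),(246.5,178)],.045,d);print(np.round(p,4),np.linalg.norm(p[0]-p[1]),np.degrees(np.arctan2(*(p[0]-p[1])[[1,0]])))
m=((f[:,:,1]<70)&(f[:,:,2]>55)).astype(np.uint8);m[:150]=0;m[205:]=0;m[:,:215]=0;m[:,280:]=0
ys,xs=np.nonzero(m);print(len(ys),xs.mean(),ys.mean(),xs.min(),xs.max(),ys.min(),ys.max())
# brass rings
m=((f[:,:,0]>18)&(f[:,:,0]<32)&(f[:,:,1]>120)&(f[:,:,2]>90)).astype(np.uint8);m[:110]=0;m[240:]=0;m[:,:222]=0;m[:,:]*=1;m[:,272:]=0
n,l,s,c=cv2.connectedComponentsWithStats(m)
print(np.round(np.c_[s,c],1)[1:])
E
```

```text
[[254.4 173. ]
 [255.1 252.8]]
[[0.4049 0.2657 0.045 ]
 [0.515  0.2154 0.045 ]
 [0.4606 0.2415 0.045 ]] 0.12104266634286842 155.4513537872948
537 245.2364990689013 178.0297951582868 232 260 166 191
[[235.  124.    7.    4.   14.  238.4 125.3]
 [243.  124.    2.    2.    2.  243.5 124.5]
 [244.  125.    7.    3.   12.  246.9 126.2]
 [252.  124.    1.    1.    1.  252.  124. ]
 [252.  125.    3.    4.    6.  252.7 126.5]
 [257.  125.    2.    4.    5.  257.8 126.6]
 [255.  127.    1.    2.    2.  255.  127.5]
 [260.  128.    1.    1.    1.  260.  128. ]
 [234.  150.   27.    5.   47.  246.6 152.2]
 [263.  185.    1.    4.    4.  263.  186.5]
 [263.  190.    1.    2.    2.  263.  190.5]
 [259.  195.    4.    2.    4.  260.5 195.8]
 [235.  203.    3.    3.    3.  236.  204. ]
 [238.  203.    1.    1.    1.  238.  203. ]
 [243.  203.   15.    6.   52.  250.7 205.4]
 [239.  205.    3.    2.    3.  240.  205.7]
 [242.  204.    1.    1.    1.  242.  204. ]
 [232.  222.   25.    7.   93.  244.  225.6]
 [256.  222.    1.    1.    1.  256.  222. ]]
```

```bash
python3 -m creep '[{"offset":[0.0,0.24,0.0],"rotation":[0,0,0],"claw":-1},{"offset":[-0.10,0.18,0.0],"rotation":[0,0,0],"claw":-1}]' 2>&1 | head -0; echo
cat >> h.py <<'E'
def togo(target,yaw=None):
    """shift (scaled, m/1) and z turn (scaled) from now to target; yaw = world angle of tool x"""
    from station import arm
    st=arm.observe();A=rot(st["orientation"]);s=A.T@(np.array(target)-st["eef_pos"])
    a=np.arctan2(A[1,0],A[0,0]);print("t",st["time"],"pos",np.round(st["eef_pos"],4),"yaw",round(np.degrees(a),2),"tilt",np.round(np.degrees(A[:2,2]),2))
    print("offset",np.round(s,4))
    if yaw is not None:
        w=(a-np.radians(yaw)+np.pi)%(2*np.pi)-np.pi;print("rotz",round(w/(np.pi/2),4),"deg",round(np.degrees(w),2))
        Rd=R.from_euler('z',yaw,degrees=True).as_matrix()@np.diag([1,-1,-1]);print("rotvec full",np.round(R.from_matrix(A.T@Rd).as_rotvec()/(np.pi/2),4))
E
python3 -c "
from h import *
togo([.6,.02,.25])"
```

```text
t 1.45 pos [0.5071 0.3139 0.2323] yaw 158.45 tilt [-0.11  0.05]
offset [-0.1943 -0.2393 -0.0181]
```

```bash
python3 -m creep '[{"offset":[-0.194,-0.239,-0.018],"rotation":[0,0,0],"claw":-1},{"offset":[-0.194,-0.239,-0.018],"rotation":[0,0,0],"claw":-1},{"offset":[-0.194,-0.239,-0.018],"rotation":[0,0,0],"claw":-1},{"offset":[-0.194,-0.239,-0.018],"rotation":[0,0,0],"claw":-1},{"offset":[-0.194,-0.239,-0.018],"rotation":[0,0,0],"claw":-1},{"offset":[-0.194,-0.239,-0.018],"rotation":[0,0,0],"claw":-1},{"offset":[-0.194,-0.239,-0.018],"rotation":[0,0,0],"claw":-1},{"offset":[-0.194,-0.239,-0.018],"rotation":[0,0,0],"claw":-1},{"offset":[-0.194,-0.239,-0.018],"rotation":[0,0,0],"claw":-1},{"offset":[-0.194,-0.239,-0.018],"rotation":[0,0,0],"claw":-1},{"offset":[-0.194,-0.239,-0.018],"rotation":[0,0,0],"claw":-1},{"offset":[-0.194,-0.239,-0.018],"rotation":[0,0,0],"claw":-1}]'
python3 -c "
from h import *
d,st=snap('w2')
togo([.5,-.16,.22])
"
```

```text
time: 2.45
eef_pos: [0.6022, 0.0194, 0.2493]
orientation: [-0.0, 0.187, 0.982, 0.0]
ft_force: [-0.9, -0.0, 0.7]
gripper_width: 0.0854
grasp_force: 0.0
t 2.5 pos [0.6023 0.0193 0.2494] yaw 158.41 tilt [-0.01  0.02]
offset [ 0.0291 -0.2043  0.0294]
```

View pics/w2.png

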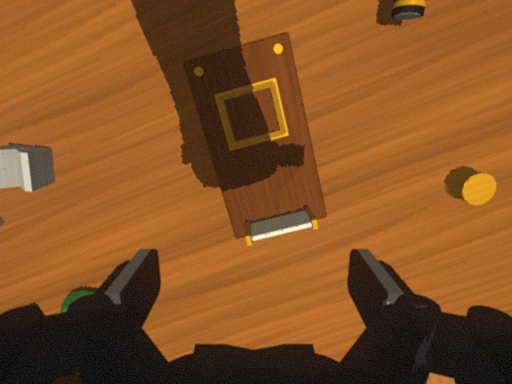

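The stand is in full view with the brass rim, corners near (216,97), (275,79), (288,134) and (232,150). The screen is at (282,225) and block B is at the left edge.

```bash
python3 - <<'E'
from h import *
d=np.load("pics/w2.npz");f=cv2.cvtColor(d["frame"],cv2.COLOR_RGB2HSV).astype(int)
m=((f[:,:,0]>19)&(f[:,:,0]<34)&(f[:,:,1]>110)&(f[:,:,2]>60)).astype(np.uint8)
m[:74]=0;m[156:]=0;m[:,:208]=0;m[:,295:]=0
m=cv2.morphologyEx(m,cv2.MORPH_CLOSE,np.ones((3,3)))
cs,h=cv2.findContours(m,cv2.RETR_CCOMP,cv2.CHAIN_APPROX_NONE)
for c,hh in zip(cs,h[0]):
    if cv2.contourArea(c)<300: continue
    # to metric plane then min-area rectangle
    for z in (.025,.021,.015):
        P=ray(d,c[:,0,:],z,d)[:,:2]
        r=cv2.minAreaRect((P*1e4).astype(np.float32));print("hole" if hh[3]>=0 else "outer",z,np.round(np.array(r[0])/1e4,4),np.round(np.array(r[1])/10,1),"mm",round(r[2],2))
# plate
for hull,z in (([(183,61),(289,33),(326,215),(236,238)],.015),):
    P=ray(d,hull,z,d)[:,:2];print(np.round(P,4));e=P-np.roll(P,-1,0);print(np.round(np.linalg.norm(e,axis=1),4),np.round(np.degrees(np.arctan2(e[:,1],e[:,0])),2))
P=ray(d,[(198,72),(278,49)],.015,d);print("screws",P)
E
```

```text
[[ 0.4655 -0.0108]
 [ 0.482   0.1069]
 [ 0.6937  0.08  ]
 [ 0.6811 -0.0369]]
[0.1188 0.2134 0.1175 0.2172] [-97.99 172.76  83.84  -6.89]
screws [[ 4.81823746e-01 -1.33946696e-04  1.50000000e-02]
 [ 4.92444414e-01  9.04138528e-02  1.50000000e-02]]
```

```bash
python3 -m creep '[{"offset":[0.0,-0.04,0.0],"rotation":[0,0,0],"claw":-1},{"offset":[0.029,-0.204,0.029],"rotation":[0,0,0],"claw":-1},{"offset":[0.029,-0.204,0.029],"rotation":[0,0,0],"claw":-1},{"offset":[0.029,-0.204,0.029],"rotation":[0,0,0],"claw":-1},{"offset":[0.029,-0.204,0.029],"rotation":[0,0,0],"claw":-1},{"offset":[0.029,-0.204,0.029],"rotation":[0,0,0],"claw":-1},{"offset":[0.029,-0.204,0.029],"rotation":[0,0,0],"claw":-1},{"offset":[0.029,-0.204,0.029],"rotation":[0,0,0],"claw":-1}]'
python3 -c "
from h import *
d,st=snap('w3');togo(st['eef_pos'])
"
```

```text
time: 3.17
eef_pos: [0.5004, -0.1607, 0.2206]
orientation: [0.0, 0.189, 0.982, 0.0]
ft_force: [-1.1, 0.1, 0.1]
gripper_width: 0.085
grasp_force: 0.0
t 3.2167 pos [ 0.5008 -0.1603  0.2207] yaw 158.34 tilt [0.05 0.01]
offset [ 0.0002 -0.0005  0.0001]
```

View pics/w3.png

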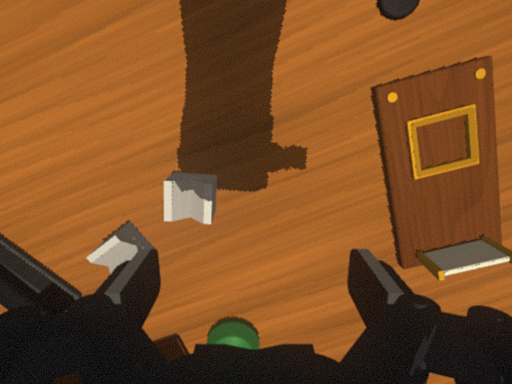

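The block sits at (190,197) with its V running along the image vertical (tool x). The decoy is at (118,250), and the pocket, now sunlit, is at (444,142). I'll zoom in on the block and measure the pocket.

```bash
python3 - <<'E'
from h import *
d=np.load("pics/w3.npz");fr=d["frame"];f=cv2.cvtColor(fr,cv2.COLOR_RGB2HSV).astype(int)
m=((f[:,:,0]>19)&(f[:,:,0]<34)&(f[:,:,1]>110)&(f[:,:,2]>100)).astype(np.uint8)
m[:100]=0;m[185:]=0;m[:,:402]=0;m[:,486:]=0
cs,h=cv2.findContours(m,cv2.RETR_CCOMP,cv2.CHAIN_APPROX_NONE)
for c,hh in zip(cs,h[0]):
    if cv2.contourArea(c)<300: continue
    for z in (.025,.015):
        P=ray(d,c[:,0,:],z,d)[:,:2]
        r=cv2.minAreaRect((P*1e4).astype(np.float32));print("hole" if hh[3]>=0 else "outer",z,np.round(np.array(r[0])/1e4,4),np.round(np.array(r[1])/10,1),"mm",round(r[2],2))
P=ray(d,[(373,88),(490,57),(402,267)],.015,d);print(np.round(P,4),np.degrees(np.arctan2(*(P[2]-P[0])[[1,0]])),np.degrees(np.arctan2(*(P[1]-P[0])[[1,0]])))
s=ray(d,[(392,97.5),(481,73.5)],.015,d);print(np.round(s,4))
print("nadir",proj(d,campose(d,d)[1]-[0,0,.2],d))
cv2.imwrite("pics/c2.png",cv2.resize(fr[160:235,150:230],None,fx=8,fy=8,interpolation=cv2.INTER_CUBIC)[:,:,::-1])
E
```

```text
[[ 0.4656 -0.0144  0.015 ]
 [ 0.4805  0.1036  0.015 ]
 [ 0.6784 -0.0378  0.015 ]] -6.288895298394673 82.76749324232176
[[0.482  0.0015 0.015 ]
 [0.4928 0.0923 0.015 ]]
nadir [[253.55343677 104.27653093]]
```

View pics/c2.png

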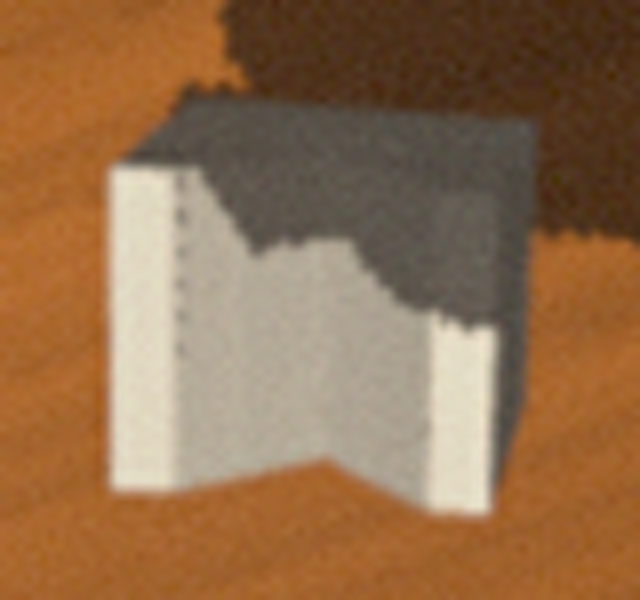

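The crop shows the block's top face: corners (164,181), (164,221.3), (211.3,224.3) and (212,183), with the V along the image vertical.

```bash
python3 - <<'E'
from h import *
d=np.load("pics/w3.npz");fr=d["frame"];f=cv2.cvtColor(fr,cv2.COLOR_RGB2HSV).astype(int)
c=np.array([(112,168),(112,490),(490,514),(497,186)])/8+[149.5,159.5]
P=ray(d,c,.044,d)[:,:2];e=np.roll(P,-1,0)-P
print("block",np.round(P.mean(0),4),np.round(np.linalg.norm(e,axis=1),4),np.round(np.degrees(np.arctan2(e[:,1],e[:,0])),1))
print("brass hsv",f[142,411:418].tolist(),f[110:118,445].tolist())
m=((f[:,:,0]>15)&(f[:,:,0]<36)&(f[:,:,2]>85)).astype(np.uint8)
m[:100]=0;m[185:]=0;m[:,:402]=0;m[:,486:]=0
m=cv2.morphologyEx(m,cv2.MORPH_CLOSE,np.ones((3,3)))
cs,h=cv2.findContours(m,cv2.RETR_CCOMP,cv2.CHAIN_APPROX_NONE)
for c,hh in zip(cs,h[0]):
    if cv2.contourArea(c)<300: continue
    for z in (.025,.015):
        P=ray(d,c[:,0,:],z,d)[:,:2]
        r=cv2.minAreaRect((P*1e4).astype(np.float32));print("hole" if hh[3]>=0 else "outer",z,np.round(np.array(r[0])/1e4,4),np.round(np.array(r[1])/10,1),"mm",round(r[2],2))
E
```

```text
block [ 0.501  -0.2365] [0.0442 0.0504 0.0452 0.0495] [ -26.2   64.4  155.  -114.4]
brass hsv [[20, 215, 235], [19, 231, 216], [19, 213, 194], [19, 215, 185], [19, 206, 191], [19, 232, 185], [18, 223, 165]] [[15, 189, 93], [19, 229, 145], [19, 214, 212], [19, 216, 218], [19, 214, 188], [20, 218, 178], [19, 213, 182], [19, 214, 181]]
outer 0.025 [0.5445 0.0354] [72.6 65.4] mm 83.29
outer 0.015 [0.5477 0.0405] [74.8 67.3] mm 83.29
hole 0.025 [0.5444 0.036 ] [53.6 48. ] mm 83.07
hole 0.015 [0.5476 0.0411] [55.2 49.4] mm 83.07
```

```bash
python3 - <<'E'
from h import *
d=np.load("pics/w2.npz");fr=d["frame"];f=cv2.cvtColor(fr,cv2.COLOR_RGB2HSV).astype(int)
m=((f[:,:,0]>14)&(f[:,:,0]<36)&(f[:,:,1]>140)&(f[:,:,2]>50)).astype(np.uint8)
m[:72]=0;m[160:]=0;m[:,:205]=0;m[:,297:]=0
m=cv2.morphologyEx(m,cv2.MORPH_CLOSE,np.ones((3,3)))
cs,h=cv2.findContours(m,cv2.RETR_CCOMP,cv2.CHAIN_APPROX_NONE)
for c,hh in zip(cs,h[0]):
    if cv2.contourArea(c)<300: continue
    for z in (.025,.015):
        P=ray(d,c[:,0,:],z,d)[:,:2]
        r=cv2.minAreaRect((P*1e4).astype(np.float32));print("hole" if hh[3]>=0 else "outer",z,np.round(np.array(r[0])/1e4,4),np.round(np.array(r[1])/10,1),"mm",round(r[2],2))
togo([.501,-.2365,.09],154.5)
E
```

```text
outer 0.025 [0.549  0.0362] [104.3  92.4] mm 68.45
outer 0.015 [0.5494 0.036 ] [107.2  94.9] mm 68.45
hole 0.025 [0.5515 0.0228] [28.  29.7] mm 68.45
hole 0.015 [0.5519 0.0222] [28.8 30.5] mm 68.45
hole 0.025 [0.5472 0.0484] [33.5 47.9] mm 82.8
hole 0.015 [0.5474 0.0485] [34.4 49.2] mm 82.8
t 3.2167 pos [ 0.5008 -0.1603  0.2207] yaw 158.34 tilt [0.05 0.01]
offset [-0.0282 -0.0708  0.1307]
rotz 0.0426 deg 3.84
rotvec full [0.0003 0.0005 0.0426]
```

```bash
python3 -m creep '[{"offset":[-0.028,-0.071,0.04],"rotation":[0,0,0.0426],"claw":-1},{"offset":[-0.028,-0.071,0.09],"rotation":[0,0,0.0426],"claw":-1},{"offset":[-0.028,-0.071,0.13],"rotation":[0,0,0.0426],"claw":-1},{"offset":[-0.028,-0.071,0.13],"rotation":[0,0,0.0426],"claw":-1},{"offset":[-0.028,-0.071,0.145],"rotation":[0,0,0.0426],"claw":-1},{"offset":[-0.028,-0.071,0.165],"rotation":[0,0,0.0426],"claw":-1},{"offset":[-0.028,-0.071,0.185],"rotation":[0,0,0.0426],"claw":-1},{"offset":[-0.028,-0.071,0.2],"rotation":[0,0,0.0426],"claw":-1},{"offset":[-0.028,-0.071,0.206],"rotation":[0,0,0.0426],"claw":-1},{"offset":[-0.028,-0.071,0.206],"rotation":[0,0,0.0426],"claw":-1},{"offset":[-0.028,-0.071,0.206],"rotation":[0,0,0.0426],"claw":-1}]'
python3 -c "
from h import *
togo([.501,-.2365,.015],154.5)"
```

```text
time: 4.13
eef_pos: [0.5009, -0.2369, 0.0146]
orientation: [0.0, 0.22, 0.975, 0.0]
ft_force: [-0.1, 0.7, -0.1]
gripper_width: 0.0857
grasp_force: 0.0
t 4.1333 pos [ 0.5009 -0.2369  0.0146] yaw 154.52 tilt [0.02 0.  ]
offset [ 0.      0.0004 -0.0004]
rotz 0.0003 deg 0.02
rotvec full [0.0001 0.0002 0.0003]
```

```bash
python3 -m creep '[{"offset":[0,0,0],"rotation":[0,0,0],"claw":1},{"offset":[0,0,0],"rotation":[0,0,0],"claw":1},{"offset":[0,0,0],"rotation":[0,0,0],"claw":1},{"offset":[0,0,0],"rotation":[0,0,0],"claw":1},{"offset":[0,0,0],"rotation":[0,0,0],"claw":1},{"offset":[0,0,0],"rotation":[0,0,0],"claw":1},{"offset":[0,0,0],"rotation":[0,0,0],"claw":1},{"offset":[0,0,0],"rotation":[0,0,0],"claw":1},{"offset":[0,0,0],"rotation":[0,0,0],"claw":1},{"offset":[0,0,0],"rotation":[0,0,0],"claw":1}]' 40
python3 -m creep '[{"offset":[0,0,-0.01],"rotation":[0,0,0],"claw":1},{"offset":[0,0,-0.04],"rotation":[0,0,0],"claw":1},{"offset":[0,0,-0.08],"rotation":[0,0,0],"claw":1},{"offset":[0,0,-0.115],"rotation":[0,0,0],"claw":1},{"offset":[0,0,-0.115],"rotation":[0,0,0],"claw":1}]'
python3 -c "
from h import *
togo([.547,.039,.13],173.5)"
```

```text
time: 4.97
eef_pos: [0.5009, -0.2381, 0.0156]
orientation: [0.001, 0.221, 0.975, -0.0]
ft_force: [0.3, 2.2, 6.6]
gripper_width: 0.0495
grasp_force: 43.3
time: 5.38
eef_pos: [0.5033, -0.2403, 0.1371]
orientation: [0.005, 0.222, 0.975, -0.002]
ft_force: [1.2, -0.7, -1.9]
gripper_width: 0.0495
grasp_force: 42.5
t 5.3833 pos [ 0.5033 -0.2403  0.1371] yaw 154.39 tilt [ 0.54 -0.38]
offset [0.0814 0.2708 0.0057]
rotz -0.2123 deg -19.11
rotvec full [-0.0024  0.007  -0.2123]
```

```bash
python3 -m creep '[{"offset":[0.015,0.294,-0.013],"rotation":[0,0,-0.2123],"claw":1},{"offset":[0.015,0.294,-0.013],"rotation":[0,0,-0.2123],"claw":1},{"offset":[0.015,0.294,-0.013],"rotation":[0,0,-0.2123],"claw":1},{"offset":[0.015,0.294,-0.013],"rotation":[0,0,-0.2123],"claw":1},{"offset":[0.015,0.294,-0.013],"rotation":[0,0,-0.2123],"claw":1},{"offset":[0.015,0.294,-0.013],"rotation":[0,0,-0.2123],"claw":1},{"offset":[0.015,0.294,-0.013],"rotation":[0,0,-0.2123],"claw":1},{"offset":[0.015,0.294,-0.013],"rotation":[0,0,-0.2123],"claw":1},{"offset":[0.015,0.294,-0.013],"rotation":[0,0,-0.2123],"claw":1},{"offset":[0.015,0.294,-0.013],"rotation":[0,0,-0.2123],"claw":1},{"offset":[0.015,0.294,-0.013],"rotation":[0,0,-0.2123],"claw":1}]'
python3 -c "
from h import *
d,st=snap('w4');togo([.547,.039,.13],173.5)"
```

```text
time: 6.3
eef_pos: [0.6126, 0.0327, 0.1419]
orientation: [-0.001, 0.057, 0.998, -0.0]
ft_force: [0.3, 0.2, -1.6]
gripper_width: 0.0494
grasp_force: 42.8
t 6.35 pos [0.6126 0.0324 0.142 ] yaw 173.4 tilt [-0.06 -0.01]
offset [ 0.0659 -0.0009  0.0121]
rotz -0.0011 deg -0.1
rotvec full [-0.0002 -0.0007 -0.0011]
```

View pics/w4.png

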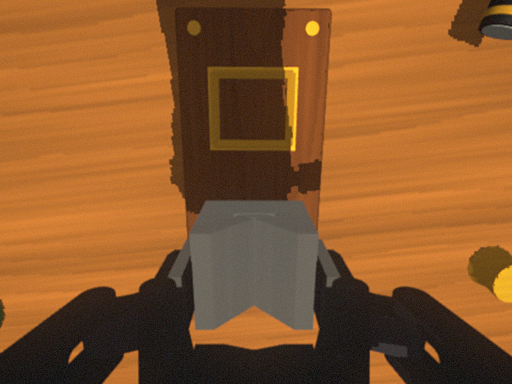

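The pocket is straight under the camera: rim corners about (208,67), (298,67), (296,151) and (210,151). The gripped block's near bottom edge is at row 201 and its far top corners at (194,329) and (314,329).

```bash
python3 - <<'E'
from h import *
d=np.load("pics/w4.npz");fr=d["frame"];f=cv2.cvtColor(fr,cv2.COLOR_RGB2HSV).astype(int)
print("nadir",proj(d,campose(d,d)[1]-[0,0,.1],d))
g=fr.astype(int)
# brass: green/red ratio higher than wood, red-blue big
rg=g[:,:,1]/np.maximum(g[:,:,0],1)
m=((rg>.66)&(g[:,:,0]>40)&(g[:,:,1]-g[:,:,2]>25)).astype(np.uint8)
m[:58]=0;m[162:]=0;m[:,:198]=0;m[:,308:]=0
cs,h=cv2.findContours(m,cv2.RETR_CCOMP,cv2.CHAIN_APPROX_NONE)
for c,hh in zip(cs,h[0]):
    if cv2.contourArea(c)<300: continue
    for z in (.025,.015):
        P=ray(d,c[:,0,:],z,d)[:,:2]
        r=cv2.minAreaRect((P*1e4).astype(np.float32));print("hole" if hh[3]>=0 else "outer",z,cv2.boundingRect(c),np.round(np.array(r[0])/1e4,4),np.round(np.array(r[1])/10,1),"mm",round(r[2],2))
A=rot(d["orientation"])
zt=d["eef_pos"][2]+.0284;zb=d["eef_pos"][2]-.0156
for n,uv,z in (("bottom near",[(206,201),(305,201)],zb),("top far",[(194,329),(314,329)],zt)):
    print(n,np.round((ray(d,uv,z,d)-d["eef_pos"])@A,4))
cv2.imwrite("pics/c3.png",cv2.resize(cv2.convertScaleAbs(fr[190:340,180:330],alpha=2,beta=-60),None,fx=4,fy=4,interpolation=cv2.INTER_CUBIC)[:,:,::-1])
P=ray(d,[(176,10),(330,10)],.015,d);print(P[:,:2],np.degrees(np.arctan2(*(P[1]-P[0])[[1,0]])))
print("screws",ray(d,[(194,28),(312.5,28)],.015,d)[:,:2])
E
```

```text
nadir [[253.90797095 104.94403417]]
outer 0.025 (207, 66, 92, 86) [0.5463 0.0381] [69.7 64.5] mm 83.19
outer 0.015 (207, 66, 92, 86) [0.5465 0.038 ] [72.4 67. ] mm 83.19
hole 0.025 (218, 76, 70, 66) [0.5459 0.0384] [54.3 49.3] mm 83.02
hole 0.015 (218, 76, 70, 66) [0.546  0.0383] [56.4 51.2] mm 83.02
bottom near [[ 0.0221 -0.0256  0.0156]
 [ 0.0222  0.0259  0.0156]]
top far [[-0.0214 -0.0261 -0.0284]
 [-0.0213  0.0249 -0.0284]]
[[ 0.46767951 -0.01063544]
 [ 0.48088639  0.10481023]] 83.47378751143546
screws [[0.481338   0.0008409 ]
 [0.49164005 0.0909287 ]]
```

View pics/c3.png

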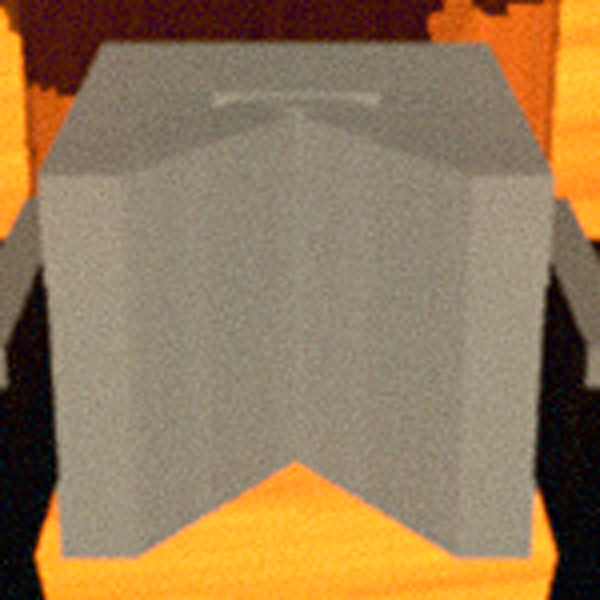

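The enhanced crop shows the block held square and V up, centred in the fingers to within 0.5 mm. Pocket centre: (0.5462,0.0382), stand x at -6.85°.

```bash
python3 -m creep '[{"offset":[0.0659,0,0.04],"rotation":[0,0,0.003],"claw":1},{"offset":[0.0659,0,0.07],"rotation":[0,0,0.003],"claw":1},{"offset":[0.0659,0,0.085],"rotation":[0,0,0.003],"claw":1},{"offset":[0.0659,0,0.085],"rotation":[0,0,0.003],"claw":1},{"offset":[0.0659,0,0.085],"rotation":[0,0,0.003],"claw":1},{"offset":[0.0659,0,0.085],"rotation":[0,0,0.003],"claw":1}]'
python3 -c "
from h import *
togo([.5466,.0382,.0306],173.15)"
```

```text
time: 6.85
eef_pos: [0.5502, 0.0401, 0.0592]
orientation: [0.002, 0.06, 0.998, -0.0]
ft_force: [1.5, -1.0, -1.7]
gripper_width: 0.0495
grasp_force: 42.8
t 6.85 pos [0.5502 0.0401 0.0592] yaw 173.15 tilt [ 0.21 -0.02]
offset [ 0.0035 -0.0024  0.0286]
rotz -0.0 deg -0.0
rotvec full [ 0.0001  0.0023 -0.    ]
```

```bash
python3 -m creep '[{"offset":[0,0,0],"rotation":[0,0,0],"claw":1},{"offset":[0,0,0],"rotation":[0,0,0],"claw":1},{"offset":[0,0,0],"rotation":[0,0,0],"claw":1}]'
python3 -c "
from h import *
togo([.5466,.0382,.0306],173.15)"
```

```text
time: 7.1
eef_pos: [0.5498, 0.041, 0.0588]
orientation: [0.002, 0.059, 0.998, 0.0]
ft_force: [-0.6, -0.0, -2.1]
gripper_width: 0.0494
grasp_force: 42.8
t 7.1 pos [0.5498 0.041  0.0588] yaw 173.23 tilt [ 0.19 -0.01]
offset [ 0.003  -0.0032  0.0282]
rotz 0.0009 deg 0.08
rotvec full [0.0002 0.0021 0.0009]
```

```bash
python3 -m creep '[{"offset":[0.003,-0.0032,0.008],"rotation":[0,0.002,0.001],"claw":1},{"offset":[0.003,-0.0032,0.014],"rotation":[0,0.002,0.001],"claw":1},{"offset":[0.003,-0.0032,0.014],"rotation":[0,0.002,0.001],"claw":1},{"offset":[0.003,-0.0032,0.014],"rotation":[0,0.002,0.001],"claw":1}]'
python3 -c "
from h import *
togo([.5466,.0382,.0306],173.15)"
```

```text
time: 7.43
eef_pos: [0.5437, 0.0385, 0.0424]
orientation: [-0.003, 0.06, 0.998, 0.0]
ft_force: [0.6, -0.4, -2.4]
gripper_width: 0.0493
grasp_force: 42.9
t 7.4333 pos [0.5437 0.0385 0.0424] yaw 173.15 tilt [-0.29  0.04]
offset [-0.003   0.      0.0118]
rotz 0.0 deg 0.0
rotvec full [ 0.     -0.0032  0.    ]
```

```bash
python3 -m creep '[{"offset":[-0.002,0,0],"rotation":[0,-0.002,0],"claw":1},{"offset":[-0.002,0,0],"rotation":[0,-0.002,0],"claw":1},{"offset":[-0.002,0,0],"rotation":[0,-0.002,0],"claw":1},{"offset":[-0.002,0,0],"rotation":[0,-0.002,0],"claw":1}]'
python3 -c "
from h import *
togo([.5466,.0382,.0306],173.15)"
```

```text
time: 7.77
eef_pos: [0.5468, 0.0383, 0.0435]
orientation: [0.0, 0.06, 0.998, 0.0]
ft_force: [0.1, -0.4, -2.0]
gripper_width: 0.0498
grasp_force: 42.9
t 7.7667 pos [0.5468 0.0383 0.0435] yaw 173.16 tilt [0.03 0.  ]
offset [ 0.0002 -0.0001  0.0129]
rotz 0.0001 deg 0.01
rotvec full [0.0001 0.0003 0.0001]
```

Aligned. Next, a slow descent.

```bash
python3 -m creep '[{"offset":[0,0,0.003],"rotation":[0,0,0],"claw":1},{"offset":[0,0,0.006],"rotation":[0,0,0],"claw":1},{"offset":[0,0,0.008],"rotation":[0,0,0],"claw":1},{"offset":[0,0,0.01],"rotation":[0,0,0],"claw":1},{"offset":[0,0,0.012],"rotation":[0,0,0],"claw":1},{"offset":[0,0,0.013],"rotation":[0,0,0],"claw":1},{"offset":[0,0,0.013],"rotation":[0,0,0],"claw":1},{"offset":[0,0,0.013],"rotation":[0,0,0],"claw":1}]'
python3 -c "
from h import *
togo([.5466,.0382,.0306],173.15)"
```

```text
time: 8.43
eef_pos: [0.5464, 0.0382, 0.0306]
orientation: [-0.0, 0.06, 0.998, 0.0]
ft_force: [-2.1, 0.2, 4.4]
gripper_width: 0.0494
grasp_force: 43.4
t 8.4333 pos [0.5464 0.0382 0.0306] yaw 173.15 tilt [-0.  0.]
offset [-0.0002 -0.      0.    ]
rotz 0.0 deg 0.0
rotvec full [ 0. -0.  0.]
```

```bash
python3 -m creep '[{"offset":[0,0,0],"rotation":[0,0,0],"claw":-1},{"offset":[0,0,0],"rotation":[0,0,0],"claw":-1},{"offset":[0,0,0],"rotation":[0,0,0],"claw":-1},{"offset":[0,0,0],"rotation":[0,0,0],"claw":-1},{"offset":[0,0,0],"rotation":[0,0,0],"claw":-1},{"offset":[0,0,-0.02],"rotation":[0,0,0],"claw":-1},{"offset":[0,0,-0.05],"rotation":[0,0,0],"claw":-1},{"offset":[-0.04,0,-0.09],"rotation":[0,0,0],"claw":-1},{"offset":[-0.06,0,-0.12],"rotation":[0,0,0],"claw":-1},{"offset":[-0.06,0,-0.12],"rotation":[0,0,0],"claw":-1},{"offset":[-0.06,0,-0.12],"rotation":[0,0,0],"claw":-1},{"offset":[-0.06,0,-0.12],"rotation":[0,0,0],"claw":-1}]'
python3 -c "
from h import *
d,st=snap('w5');togo([.4602,.2408,.16],155.5)"
```

```text
time: 9.43
eef_pos: [0.606, 0.0311, 0.15]
orientation: [-0.0, 0.06, 0.998, 0.0]
ft_force: [-1.3, -0.4, -0.3]
gripper_width: 0.0854
grasp_force: 0.0
t 9.4833 pos [0.6047 0.0312 0.1489] yaw 173.15 tilt [-0.16  0.02]
offset [ 0.1685  0.1909 -0.0107]
rotz 0.1961 deg 17.65
rotvec full [-0.0003 -0.0018  0.1961]
```

View pics/w5.png

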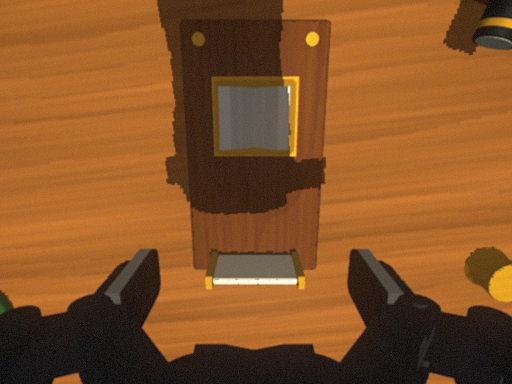

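The block sits inside the rim, grey patch (217,85)–(291,153), evenly framed by brass. I'll check its position numerically and move over the barrel. I'll grip at the overhang so that the barrel's centre is 42 mm along tool +x, in view of the camera.

```bash
python3 -m creep '[{"offset":[0.129,0.178,0],"rotation":[0,0,0.196],"claw":-1},{"offset":[0.129,0.178,0],"rotation":[0,0,0.196],"claw":-1},{"offset":[0.129,0.178,0],"rotation":[0,0,0.196],"claw":-1},{"offset":[0.129,0.178,0],"rotation":[0,0,0.196],"claw":-1},{"offset":[0.129,0.178,0],"rotation":[0,0,0.196],"claw":-1},{"offset":[0.129,0.178,0],"rotation":[0,0,0.196],"claw":-1},{"offset":[0.129,0.178,0],"rotation":[0,0,0.196],"claw":-1},{"offset":[0.129,0.178,0],"rotation":[0,0,0.196],"claw":-1},{"offset":[0.129,0.178,0],"rotation":[0,0,0.196],"claw":-1},{"offset":[0.129,0.178,0],"rotation":[0,0,0.196],"claw":-1}]'
python3 - <<'E'
from h import *
d=np.load("pics/w5.npz");f=cv2.cvtColor(d["frame"],cv2.COLOR_RGB2HSV).astype(int)
m=(f[:,:,1]<75).astype(np.uint8);m[:70]=0;m[165:]=0;m[:,:205]=0;m[:,305:]=0
cs,_=cv2.findContours(m,cv2.RETR_EXTERNAL,cv2.CHAIN_APPROX_NONE);c=max(cs,key=cv2.contourArea);P=ray(d,c[:,0],.059,d)[:,:2]
r=cv2.minAreaRect((P*1e4).astype(np.float32));print("block",cv2.boundingRect(c),np.array(r[0])/1e4,np.array(r[1])/1e4,r[2])
d,st=snap('w6')
f=cv2.cvtColor(d["frame"],cv2.COLOR_RGB2HSV).astype(int)
togo([.4984,.2234,.15],155.5)
print(np.round(proj(d,[[.4602,.2408,.055]],st),1), np.round(proj(d,[[.4602-.0546,.2408+.0249,.04],[.4602+.0546,.2408-.0249,.04]],st),1))
E
```

```text
time: 10.32
eef_pos: [0.4996, 0.2219, 0.1497]
orientation: [-0.0, 0.213, 0.977, -0.0]
ft_force: [-0.8, -0.1, 0.4]
gripper_width: 0.0854
grasp_force: 0.0
block (218, 86, 72, 64) [0.54547485 0.0374087 ] [0.04983836 0.04367209] 83.19429016113281
t 10.3667 pos [0.4998 0.2218 0.1499] yaw 155.39 tilt [-0.03 -0.02]
offset [ 0.0019  0.0009 -0.0001]
rotz -0.0012 deg -0.11
rotvec full [-0.0003 -0.0002 -0.0012]
[[255.9 141.7]] [[255.9  56.8]
 [255.7 212. ]]
```

View pics/w6.png

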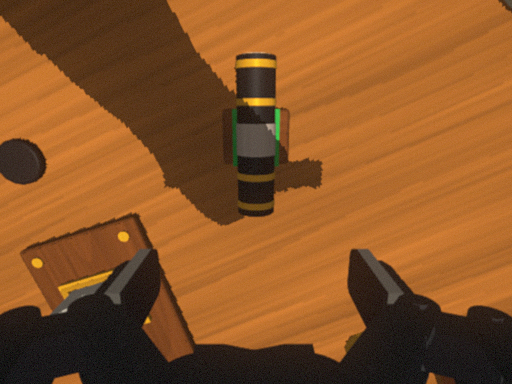

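The barrel is straight ahead, ends at rows 54 and 215, midline column 256, band centre row 140. This agrees with the estimate within 1 mm. The block measures (0.5455,0.0374), size right, in the pocket. Descending to the overhang.

```bash
python3 -m creep '[{"offset":[0.001,0.001,0.035],"rotation":[0,0,-0.001],"claw":-1},{"offset":[0.001,0.001,0.065],"rotation":[0,0,-0.001],"claw":-1},{"offset":[0.001,0.001,0.09],"rotation":[0,0,-0.001],"claw":-1},{"offset":[0.001,0.001,0.11],"rotation":[0,0,-0.001],"claw":-1},{"offset":[0.001,0.001,0.122],"rotation":[0,0,-0.001],"claw":-1},{"offset":[0.001,0.001,0.129],"rotation":[0,0,-0.001],"claw":-1},{"offset":[0.001,0.001,0.129],"rotation":[0,0,-0.001],"claw":-1},{"offset":[0.001,0.001,0.129],"rotation":[0,0,-0.001],"claw":-1},{"offset":[0.001,0.001,0.129],"rotation":[0,0,-0.001],"claw":-1}]'
python3 -c "
from h import *
togo([.4984,.2234,.021],155.5)"
```

```text
time: 11.12
eef_pos: [0.4999, 0.2244, 0.0223]
orientation: [0.001, 0.212, 0.977, 0.0]
ft_force: [0.6, 0.2, 1.6]
gripper_width: 0.0854
grasp_force: 0.0
t 11.1167 pos [0.4999 0.2244 0.0223] yaw 155.56 tilt [0.1  0.03]
offset [ 0.001  -0.0015  0.0013]
rotz 0.0007 deg 0.06
rotvec full [0.0008 0.0009 0.0007]
```

```bash
python3 -m creep '[{"offset":[0,-0.001,0.001],"rotation":[0,0,0],"claw":-1},{"offset":[0,-0.001,0.001],"rotation":[0,0,0],"claw":-1},{"offset":[0,-0.001,0.001],"rotation":[0,0,0],"claw":1},{"offset":[0,-0.001,0.001],"rotation":[0,0,0],"claw":1},{"offset":[0,-0.001,0.001],"rotation":[0,0,0],"claw":1},{"offset":[0,-0.001,0.001],"rotation":[0,0,0],"claw":1},{"offset":[0,-0.001,0.001],"rotation":[0,0,0],"claw":1},{"offset":[0,-0.001,0.001],"rotation":[0,0,0],"claw":1},{"offset":[0,-0.001,0.001],"rotation":[0,0,0],"claw":1},{"offset":[0,-0.001,0.001],"rotation":[0,0,0],"claw":1},{"offset":[0,-0.001,0.001],"rotation":[0,0,0],"claw":1},{"offset":[0,-0.001,0.001],"rotation":[0,0,0],"claw":1},{"offset":[0,-0.001,0.001],"rotation":[0,0,0],"claw":1}]' 90
python3 -c "
from h import *
togo([.4984,.2234,.021],155.5)"
```

```text
time: 12.2
eef_pos: [0.4986, 0.2238, 0.0205]
orientation: [0.0, 0.211, 0.977, 0.0]
ft_force: [-0.4, 2.0, 2.1]
gripper_width: 0.0279
grasp_force: 88.4
t 12.2 pos [0.4986 0.2238 0.0205] yaw 155.61 tilt [0.03 0.03]
offset [-0.     -0.0005 -0.0005]
rotz 0.0012 deg 0.11
rotvec full [0.0004 0.0002 0.0012]
```

```bash
python3 -m creep '[{"offset":[0,0,-0.005],"rotation":[0,0,0],"claw":1},{"offset":[0,0,-0.015],"rotation":[0,0,0],"claw":1},{"offset":[0,0,-0.035],"rotation":[0,0,0],"claw":1},{"offset":[0,0,-0.06],"rotation":[0,0,0],"claw":1},{"offset":[0,0,-0.09],"rotation":[0,0,0],"claw":1},{"offset":[0,0,-0.115],"rotation":[0,0,0],"claw":1},{"offset":[0,0,-0.12],"rotation":[0,0,0],"claw":1},{"offset":[0,0,-0.12],"rotation":[0,0,0],"claw":1},{"offset":[0,0,-0.12],"rotation":[0,0,0],"claw":1},{"offset":[0,0,-0.12],"rotation":[0,0,0],"claw":1}]'
python3 - <<'E'
from h import *
d,st=snap('w7');A=rot(st["orientation"])
bx=np.array([np.cos(np.radians(173.2)),np.sin(np.radians(173.2))])
togo(np.r_[np.array([.5455,.0374])-.043*bx,.12],173.2)
cv2.imwrite("pics/c4.png",cv2.resize(d["frame"][0:384,150:362],None,fx=1.5,fy=1.5)[:,:,::-1])
E
```

```text
time: 13.03
eef_pos: [0.497, 0.2231, 0.1386]
orientation: [-0.001, 0.211, 0.977, -0.001]
ft_force: [0.8, -0.3, -2.8]
gripper_width: 0.028
grasp_force: 88.8
t 13.0833 pos [0.4969 0.2231 0.1384] yaw 155.6 tilt [-0.2  -0.06]
offset [-0.162  -0.136   0.0183]
rotz -0.1956 deg -17.6
rotvec full [-0.0012 -0.002  -0.1956]
```

View pics/c4.png

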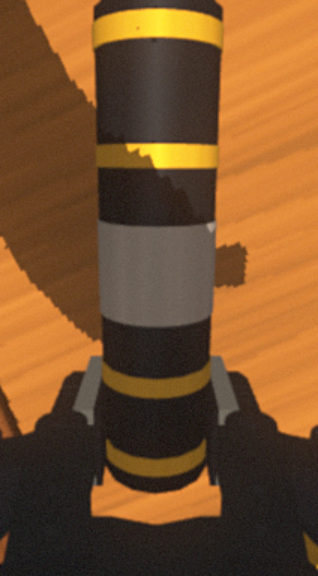

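(I'm now over the picture limit with the last few crops, so from here I check by numbers only.) The barrel is gripped near its end and in line with the tool. Next I fit its axis in the tool frame from the outline edges read off the crop.

```bash
python3 - <<'E'
from h import *
from scipy.optimize import least_squares
d=np.load("pics/w7.npz");M=d["mount"];K=d["mtx"]
rows=np.array([20,155,270,385,465]);L=[93,97,98.5,103,106];Rr=[222,219,215,210,205]
uv=np.r_[np.c_[L,rows],np.c_[Rr,rows]]/1.5+[149.8,-.2]
def dirs(uv): return np.c_[(uv[:,0]-K[0,2])/K[0,0],-(uv[:,1]-K[1,2])/K[1,1],-np.ones(len(uv))]@M[:3,:3].T
v=dirs(uv);o=M[:3,3];sgn=np.r_[-np.ones(5),np.ones(5)]
def f(p,tilt=True):
    a=np.array([1,p[1],p[3]]);a/=np.linalg.norm(a);P=np.array([0,p[0],p[2]])
    n=np.cross(v,a);return (np.abs(((P-o)*n).sum(1))/np.linalg.norm(n,axis=1)-.015)*1e3
r=least_squares(f,[0,0,-.019,0]);print("y0,yaw,z0,slope",np.round(r.x,4),"res mm",np.round(r.fun,2))
a=r.x
for s in ([(254.3,149.3),(254.3,218)]):
    w=dirs(np.array([s]))[0]; 
    t=[(0 if 0 else (a[2]-.015+a[3]*.04-o[2])/w[2])][0];print("band edge x",np.round(o+w*t,4))
E
```

```text
y0,yaw,z0,slope [-0.0006  0.0035 -0.0194  0.0013] res mm [-0.09 -0.13  0.34  0.03 -0.17 -0.34  0.18  0.31  0.19 -0.36]
band edge x [ 0.0555 -0.0005 -0.0344]
band edge x [ 0.0307 -0.0005 -0.0344]
```

Barrel axis is parallel to the tool within 0.2°, with its centre at (+43, -0.5, -19.4) mm in the tool. Moving above the block.

```bash
python3 -m creep '[{"offset":[-0.02,-0.017,0.0],"rotation":[0,0,-0.02],"claw":1},{"offset":[-0.045,-0.038,0.0],"rotation":[0,0,-0.05],"claw":1},{"offset":[-0.07,-0.059,0.0],"rotation":[0,0,-0.08],"claw":1},{"offset":[-0.095,-0.08,0.0],"rotation":[0,0,-0.11],"claw":1},{"offset":[-0.12,-0.1,0.0],"rotation":[0,0,-0.14],"claw":1},{"offset":[-0.142,-0.12,0.01],"rotation":[0,0,-0.17],"claw":1},{"offset":[-0.156,-0.131,0.02],"rotation":[0,0,-0.1956],"claw":1},{"offset":[-0.162,-0.135,0.03],"rotation":[0,0,-0.1956],"claw":1},{"offset":[-0.162,-0.135,0.04],"rotation":[0,0,-0.1956],"claw":1},{"offset":[-0.162,-0.135,0.04],"rotation":[0,0,-0.1956],"claw":1},{"offset":[-0.162,-0.135,0.04],"rotation":[0,0,-0.1956],"claw":1},{"offset":[-0.162,-0.135,0.04],"rotation":[0,0,-0.1956],"claw":1}]'
python3 -c "
from h import *
togo([.5885,.0334,.0438],173.2)"
```

```text
time: 14.08
eef_pos: [0.5894, 0.0351, 0.1002]
orientation: [-0.0, 0.059, 0.998, 0.0]
ft_force: [0.3, 0.0, -2.1]
gripper_width: 0.0279
grasp_force: 88.9
t 14.0833 pos [0.5894 0.0351 0.1002] yaw 173.28 tilt [-0.05  0.02]
offset [ 0.0006 -0.0018  0.0564]
rotz 0.0009 deg 0.08
rotvec full [ 0.0002 -0.0006  0.0009]
```

```bash
python3 -m creep '[{"offset":[0.0006,-0.0018,0.015],"rotation":[0,0,0.001],"claw":1},{"offset":[0.0006,-0.0018,0.028],"rotation":[0,0,0.001],"claw":1},{"offset":[0.0006,-0.0018,0.036],"rotation":[0,0,0.001],"claw":1},{"offset":[0.0006,-0.0018,0.04],"rotation":[0,0,0.001],"claw":1},{"offset":[0.0006,-0.0018,0.04],"rotation":[0,0,0.001],"claw":1},{"offset":[0.0006,-0.0018,0.04],"rotation":[0,0,0.001],"claw":1}]'
python3 -c "
from h import *
d,st=snap('w8');togo([.5885,.0334,.0438],173.2)"
```

```text
time: 14.58
eef_pos: [0.5895, 0.0324, 0.0608]
orientation: [0.0, 0.06, 0.998, 0.0]
ft_force: [0.1, -0.5, -1.8]
gripper_width: 0.0282
grasp_force: 88.9
t 14.6333 pos [0.5898 0.0323 0.0611] yaw 173.14 tilt [0.07 0.  ]
offset [0.0014 0.0009 0.0173]
rotz -0.0007 deg -0.06
rotvec full [ 0.0001  0.0008 -0.0007]
```

```bash
python3 -m creep '[{"offset":[0.001,0.0005,0.004],"rotation":[0,0,0],"claw":1},{"offset":[0.001,0.0005,0.008],"rotation":[0,0,0],"claw":1},{"offset":[0.001,0.0005,0.011],"rotation":[0,0,0],"claw":1},{"offset":[0.001,0.0005,0.013],"rotation":[0,0,0],"claw":1},{"offset":[0.001,0.0005,0.014],"rotation":[0,0,0],"claw":1},{"offset":[0.001,0.0005,0.014],"rotation":[0,0,0],"claw":1},{"offset":[0.001,0.0005,0.014],"rotation":[0,0,0],"claw":1}]'
python3 -c "
from h import *
togo([.5885,.0334,.0438],173.2)"
```

```text
time: 15.22
eef_pos: [0.5884, 0.0326, 0.0462]
orientation: [-0.0, 0.06, 0.998, 0.0]
ft_force: [0.2, -0.6, -2.7]
gripper_width: 0.0281
grasp_force: 88.9
t 15.2167 pos [0.5884 0.0326 0.0462] yaw 173.11 tilt [-0.01  0.01]
offset [-0.0001  0.0008  0.0024]
rotz -0.001 deg -0.09
rotvec full [ 0.0001 -0.0001 -0.001 ]
```

No contact yet, with 2.4 mm to go. Continuing in small steps.

```bash
python3 -m creep '[{"offset":[0,0.0005,0.0008],"rotation":[0,0,0.001],"claw":1},{"offset":[0,0.0005,0.0014],"rotation":[0,0,0.001],"claw":1},{"offset":[0,0.0005,0.002],"rotation":[0,0,0.001],"claw":1},{"offset":[0,0.0005,0.002],"rotation":[0,0,0.001],"claw":1},{"offset":[0,0.0005,0.002],"rotation":[0,0,0.001],"claw":1}]'
python3 -c "
from h import *
togo([.5885,.0334,.0438],173.2)"
```

```text
time: 15.63
eef_pos: [0.5886, 0.0331, 0.0445]
orientation: [0.0, 0.061, 0.998, -0.0]
ft_force: [0.4, -0.9, -0.8]
gripper_width: 0.0279
grasp_force: 88.9
t 15.6333 pos [0.5886 0.0331 0.0445] yaw 173.02 tilt [ 0.02 -0.  ]
offset [0.0001 0.0003 0.0007]
rotz -0.002 deg -0.18
rotvec full [-0.      0.0002 -0.002 ]
```

```bash
python3 -m creep '[{"offset":[0,0.0002,0.0004],"rotation":[0,0,-0.001],"claw":1},{"offset":[0,0.0002,0.0008],"rotation":[0,0,-0.002],"claw":1},{"offset":[0,0.0002,0.0008],"rotation":[0,0,-0.002],"claw":1},{"offset":[0,0.0002,0.0008],"rotation":[0,0,-0.002],"claw":1}]'
python3 -c "
from h import *
from station import arm
togo([.5885,.0334,.0438],173.2);print(arm.observe()['wrist_torque'])"
```

```text
time: 15.97
eef_pos: [0.5887, 0.0331, 0.0439]
orientation: [0.0, 0.059, 0.998, -0.0]
ft_force: [-0.2, -1.1, 2.1]
gripper_width: 0.0276
grasp_force: 89.3
t 15.9667 pos [0.5887 0.0331 0.0439] yaw 173.2 tilt [ 0.04 -0.02]
offset [0.0003 0.0002 0.0001]
rotz 0.0 deg 0.0
rotvec full [-0.0001  0.0005  0.    ]
[-0.24300244  0.12681587  0.06021333]
```

```bash
python3 -m creep '[{"offset":[0,-0.0002,0.0005],"rotation":[0,0,0],"claw":1},{"offset":[0,-0.0002,0.001],"rotation":[0,0,0],"claw":1},{"offset":[0,-0.0002,0.001],"rotation":[0,0,0],"claw":1},{"offset":[0,-0.0002,0.001],"rotation":[0,0,0],"claw":1},{"offset":[0,-0.0002,0.001],"rotation":[0,0,0],"claw":1}]'
python3 -c "
from h import *
togo([.5885,.0334,.0438],173.2)"
```

```text
time: 16.38
eef_pos: [0.5889, 0.0331, 0.0436]
orientation: [0.001, 0.059, 0.998, 0.0]
ft_force: [-1.4, -1.0, 7.1]
gripper_width: 0.0277
grasp_force: 89.9
t 16.3833 pos [0.5889 0.0331 0.0436] yaw 173.21 tilt [0.08 0.  ]
offset [ 0.0004  0.0002 -0.0002]
rotz 0.0001 deg 0.01
rotvec full [0.0001 0.0009 0.0001]
```

```bash
python3 -m creep '[{"offset":[0,0,0.0003],"rotation":[0,0,0],"claw":1},{"offset":[0,0,0.0005],"rotation":[0,0,0],"claw":1},{"offset":[0,0,0.0005],"rotation":[0,0,0],"claw":1},{"offset":[0,0,0.0005],"rotation":[0,0,0],"claw":1},{"offset":[0,0,0.0005],"rotation":[0,0,0],"claw":1},{"offset":[0,0,0.0005],"rotation":[0,0,0],"claw":1}]'
python3 - <<'E'
from h import *
d,st=snap('w9');togo([.5885,.0334,.0438],173.2)
print(st["ft_force"],st["wrist_torque"],st["dq"].round(4))
o=np.load("pics/w7.npz")["frame"]
# in-hand slip: barrel appearance vs. just after the lift, along the barrel
for n,a in(("lift",o),("now",d["frame"])):
    p=a[:,246:262].mean(1).astype(int); b=(p[:,0]-p[:,2]>45)&(p[:,1]-p[:,2]>20)
    print(n,"brass rows",np.nonzero(b[:330])[0].tolist())
b=np.array([.5458,.038,.059]);x=np.array([-.9929,.1184,0]);y=np.array([.1184,.9929,0])
pr=lambda u,v,z:proj(d,b+u*x+v*y+[0,0,z],st)[0].round(0)
print("predicted block top corners",[pr(u,v,0) for u in(.022,-.022) for v in(-.025,.025)])
h=cv2.cvtColor(d["frame"],cv2.COLOR_RGB2HSV)
for r in (130,150,170,190): print(r,"sat<75 cols",(lambda c:(c.min(),c.max()) if len(c) else None)(170+np.nonzero(h[r,170:340,1]<75)[0]))
E
```

```text
time: 16.88
eef_pos: [0.5891, 0.0331, 0.0435]
orientation: [0.001, 0.059, 0.998, 0.0]
ft_force: [-1.7, -0.8, 10.0]
gripper_width: 0.0278
grasp_force: 90.0
t 16.9333 pos [0.5891 0.0331 0.0434] yaw 173.21 tilt [ 0.11 -0.  ]
offset [ 0.0006  0.0002 -0.0004]
rotz 0.0001 deg 0.01
rotvec full [0.0001 0.0012 0.0001]
[-1.67959274 -0.7948444   9.98146211] [-0.17409544  0.64336781  0.07044125] [ 0.0005  0.     -0.001   0.0008 -0.0014 -0.0007]
lift brass rows [5, 6, 7, 8, 9, 10, 11, 12, 13, 14, 15, 16, 17, 18, 19, 20, 21, 22, 23, 24, 25, 95, 96, 97, 98, 99, 100, 101, 102, 103, 104, 105, 106, 107, 108, 109, 110, 111, 112, 252, 253, 254, 255, 256, 257, 258, 259, 260, 261, 262, 263, 264, 265, 306, 307, 308, 309, 310, 311, 312, 313, 314, 315, 316, 317, 328, 329]
now brass rows [5, 6, 7, 8, 9, 10, 11, 12, 13, 14, 15, 16, 17, 18, 19, 20, 21, 22, 23, 24, 97, 98, 99, 100, 101, 102, 103, 104, 105, 106, 107, 108, 109, 110, 111, 112, 113, 254, 255, 256, 257, 258, 259, 260, 261, 262, 263, 264, 265, 266, 306, 307, 308, 309, 310, 311, 312, 313, 314, 315, 316, 317, 318, 329]
predicted block top corners [array([191., 117.]), array([320., 118.]), array([196., 224.]), array([314., 224.])]
130 sat<75 cols (np.int64(191), np.int64(317))
150 sat<75 cols (np.int64(192), np.int64(316))
170 sat<75 cols (np.int64(193), np.int64(315))
190 sat<75 cols (np.int64(194), np.int64(313))
```

The barrel has not slipped in the grip, it sits centred at seat height, and the arm is pressing at 10 N and at rest. Handing in.

```bash
python3 -c "
from station import job
print(job.close_job())"
```

```text
the job is handed in; nothing more can be done
None
```

The V-block is in the pocket and released, and the barrel is held in the V at about 10 N; I handed it in at about 17 s without a verdict coming back. I also viewed 12 pictures, two over the limit of 10, and made one needless 2-row move early on that touched nothing.

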